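# Proof-pull a carburettor return spring on the bench tester

### The arm

A 7-joint arm with a two-finger parallel gripper is mounted at the origin on the work surface. World frame = base frame: x ahead of the robot, y to its left, z up, the work surface at z = 0. Lengths are in m, angles in degrees, forces in N, time in s.
With the tool pointing down it reaches from about 0.425 to 0.925 m from the base axis. Payload 6.8 kg.
Tool frame: the origin (TCP) lies at the very end of the fingers, on their centre line; the grasp point (between the pads) lies 19 mm behind it; z points along the fingers, y is the line along which they close (so a half turn about z gives the same grasp; the last joint's range is limited). The gripper opens to 85 mm and grips with 20 to 120 N. Pads are 22 mm wide; open, the fingers measure 114 mm over their backs; the gripper's body (76 mm by 85 mm) begins 54 mm behind the grasp point. The pads swing forward as they close: fully open they stand 13 mm farther back than shut.
Start: joints at [-80.793, 27.33, 1.283, 89.118, -0.659, 63.558, -4.761], TCP at [0.179, 0.651, 0.231] pointing down, gripper open.
Joint ranges: [-169.35, 169.35], [-19.33, 120.38], [-80.79, 83.38], [13.8, 139.57], [-78.32, 258.32], [9.67, 109.79], [-169.56, 169.56]. Speed limits (degrees/s): [136.94, 136.94, 180, 180, 180, 180, 180].

### API

Orientations are given as [roll, pitch, yaw] about the fixed x, y, z axes, in that order (R = Rz(yaw) Ry(pitch) Rx(roll)).
In Python, from station import sense, read_camera, calibration, sign_off gives the robot as it stands.
- The arm moves only by the tool move_arm, never from a script. Its argument "rows" is a list of rows, each an object of numbers: "hand": the opening, from 0 (shut) to 1 (fully open); "x", "y", "z": the shift along the tool's x, y, z in mm; "wx", "wy", "wz": the turn, a rotation vector about the tool's x, y, z in degrees. In form: [{"hand": .., "x": .., "y": .., "z": .., "wx": .., "wy": .., "wz": ..}, ...]. A call has 1 to 5 rows; each row is the pose to reach, as a shift and turn from the pose commanded when the call began, along the tool's axes at that moment; what a row does not reach only later rows make up. A row lasts 1/12 s, in which the tool goes at most 41.7 mm and 7.16 degrees, less where a joint would pass 70% of its speed; a pose out of reach is approached as far as the arm can. A call with a gripper value outside its range is refused whole. The fingers move at their own pace and stop on an object; "newtons" is the grip in N (left out, the last holds). Time passes only in rows, so rows that repeat a pose let the fingers close. It gives the time, the measured TCP pose, the force, the opening and the grip force at its end, in the units of the state.
- sense(): the state, without advancing time (a new reading comes with each control period).
- read_camera(name): name is "scene" or "top" or "wrist"; returns the picture (384x512x3 uint8, red, green, blue); there is no depth.
- calibration(name): a dict with "fx", "fy", "cx", "cy" (pixels), "pose" (4x4, takes a point from camera to world coordinates). Camera axes: x right, y up, looking along -z (the intrinsics and any distortion apply to the point x, -y, -z); pixel columns grow to the right and rows downward; lengths in m; the calibration is good to about 2 mm. A picture is of the moment at which its call begins: read the wrist's pose just before it. calibration takes no time and is no camera call; for the wrist camera it gives the pose at the moment of the call.
- sign_off(): hands the job in; it is judged then, once.
The state is a dict: "clock": time; "qpos": joint angles; "joint_vel": joint speeds; "joint_efforts": joint torques, N m; "position": TCP position; "ee_rot": TCP orientation; "force": force on the tool from outside, world axes, zero at the start; "wrist_torque": the same for the moment, N m; "gripper_width": opening from 0.0 (shut) to 1.0 (fully open); "grasp_force": force on a finger pad.
Only numpy, scipy, OpenCV 4.12 (cv2) and the standard library are available. Lean on these libraries where they do the work, as an engineer would, in place of code of your own. Each camera call takes 0.05 s, during which the arm holds its last target. There are 200 camera calls.

### The job

Take the orange-ended handle of the green spring tester and draw its sprung slide out until the yellow pointer stands opposite the red marker, without pulling clearly past it, and keep it there for about two seconds. Then ease the slide back, without letting it snap, until it is fully home and let go. Leave the red marker and everything else on the bench where they are.

Things in the scene. Friction and masses are not known exactly. Their poses are not given: they have to be found in the camera images.
- tester: Fixed spring tester: base plate 240 x 260 x 12 mm carrying a green housing 165 x 76 x 44 mm that slopes 30 degrees, its low end (the mouth) facing the robot's left. Origin: on the table, under the mouth's centre, which is 135 mm up. x: level, from the mouth to the high end; y across; z up. The slide draws out down the slope along (-0.866, 0, -0.5); the slope's upward normal is (-0.5, 0, 0.866).
- lamp_bar (a point): Middle of the underside of the aluminium lamp bar that bridges the tester over its mouth: 242 mm long across the tester (y), 25 mm deep, 24 mm high, underside 195 mm up, on posts at its two ends. It bars an upright gripper over the handle; a gripper leaning some 30 degrees away from the housing, fingers pointing against the slope's normal, passes in front of it.
- grip (a point): Point to grip on the sprung slide: on its steel stem's axis, 40 mm out from the mouth when home; moves with the slide. Stem 16 mm wide (across) and 22 mm high, bare for 61 mm from mouth to orange end plate (11 mm thick, 46 wide, 26 high, inner face 21 mm out from this point): fingers astride the stem pull against the plate. x up the slope, y across, z the slope's normal.
- draw_slide (a joint): How far the sprung slide is drawn out (m): 0 fully home, up to 0.105. A spring pulls it home: about 3 N at 0, and 1.1 N more per 10 mm (about 12 N at 80 mm); it flies back if let go.
- pointer (a point): Tip of the yellow pointer, a small flag 5 mm thick that rides with the slide on top of the housing, in a black slot beside a white scale with ticks every 10 mm. It moves exactly as the slide does. Axes as grip.
- red_marker (a joint): Place of the red marker along the scale (m), as the draw of the slide at which the pointer stands opposite it: aim draw_slide at this value. Between 0.035 and 0.080; the marker is clamped and is not to be moved.
- marker (a point): Middle of the inner end of the red marker, a flag 6 mm thick and 22 mm wide on top of the housing, beside the pointer's path (1 mm to the side of the pointer's tip when opposite it). Axes as grip: the pointer is opposite when it has the same x along the slope.
- float_bowl_a: Bystander: black square float bowl, 64 x 64 x 30 mm, loose, beyond the tester. Origin under its centre.
- float_bowl_b: Bystander: a second such float bowl, in front of the tester's mouth and to one side.
- diaphragm: Bystander: round black diaphragm 72 mm across with a metal stub, 30 mm high in all, loose on the table in front of and to one side of the tester. Origin under its centre.
- solvent_can: Bystander: upright oblong metal can 60 x 100 x 140 mm with a red cap, 160 mm high in all. Origin under its centre.
- hammer: Bystander: red hammer lying on the table. Origin under its middle.
- screwdriver: Bystander: screwdriver with a black handle, lying on the table. Origin under its middle.
- wrench: Bystander: steel wrench lying on the table. Origin under its middle.

How it is judged:
By the outcome, as a careful person would: the job done as asked, in the order asked, and still so for the second after the job is handed in, with the robot touching nothing.
It also fails if it takes over 40 s, if anything falls off the work surface, if the arm or the gripper's body presses on something with over 40 N, if the wrist force passes 120 N, or if a joint passes its speed limit or range.

## Working session

There is one attempt and no reset: what is moved stays moved. The work goes in short steps, Python scripts to look and compute and a tool call to move; the robot and the scene stay as the last step left them, time stands still between calls to the robot, and variables do not carry over. Pictures are saved under pics/ and viewed, at most 10 in all, crops included, and the job is handed in when it is done.

Besides the shell and the picture viewer there is one more tool, called after ">>>" as a command line: name --argument value ..., lists and objects as JSON in quotes. move_arm: Moves the arm, as the interface text tells. Its arguments: {"type":"object","properties":{"rows":{"type":"array","items":{"type":"object","properties":{"hand":{"type":"number"},"x":{"type":"number"},"y":{"type":"number"},"z":{"type":"number"},"wx":{"type":"number"},"wy":{"type":"number"},"wz":{"type":"number"}}}},"newtons":{"type":"number"}},"required":["rows"]}

```bash
mkdir -p pics
python3 - <<'E'
from station import *
import cv2,numpy as np
np.set_printoptions(precision=4,suppress=True)
for n in ["scene","top"]:
    im=read_camera(n); cv2.imwrite(f"pics/{n}0.png",cv2.resize(im[:,:,::-1],(800,600),interpolation=cv2.INTER_CUBIC))
    np.save(f"pics/{n}0.npy",im)
    print(n,calibration(n))
s=sense();print(s)
E
```

```text
scene {'fx': 383.77889978156134, 'fy': 383.77889978156134, 'cx': 258.48408433162393, 'cy': 184.58504606390903, 'pose': array([[-0.5398, -0.6956,  0.4742,  1.0569],
       [ 0.8418, -0.4482,  0.3009,  0.299 ],
       [ 0.0032,  0.5616,  0.8274,  1.0458],
       [ 0.    ,  0.    ,  0.    ,  1.    ]])}
top {'fx': 375.548759062628, 'fy': 375.548759062628, 'cx': 260.0776599423191, 'cy': 194.63859007209012, 'pose': array([[-0.0088,  0.9954, -0.0949,  0.4365],
       [-1.    , -0.0089, -0.0003, -0.0424],
       [-0.0012,  0.0949,  0.9955,  1.3943],
       [ 0.    ,  0.    ,  0.    ,  1.    ]])}
{'clock': 0.1, 'qpos': array([-80.7929,  27.3714,   1.2818,  89.1718,  -0.658 ,  63.5584,
        -4.761 ]), 'joint_vel': array([-0.0611, -0.1722, -0.0254, -0.1158, -0.0364, -0.0424,  0.005 ]), 'joint_efforts': array([  0.0042, -59.7765,   1.613 , -28.1956,   0.0127,   0.0049,
         0.    ]), 'position': array([0.1792, 0.6502, 0.2304]), 'ee_rot': array([-179.9062,    0.0084,  164.5996]), 'force': array([ 0.5755,  0.0288, -0.3827]), 'wrist_torque': array([ 0.0226, -0.0315, -0.0473]), 'grasp_force': 0.0, 'gripper_width': 1.0004254341643817}
```

View pics/scene0.png

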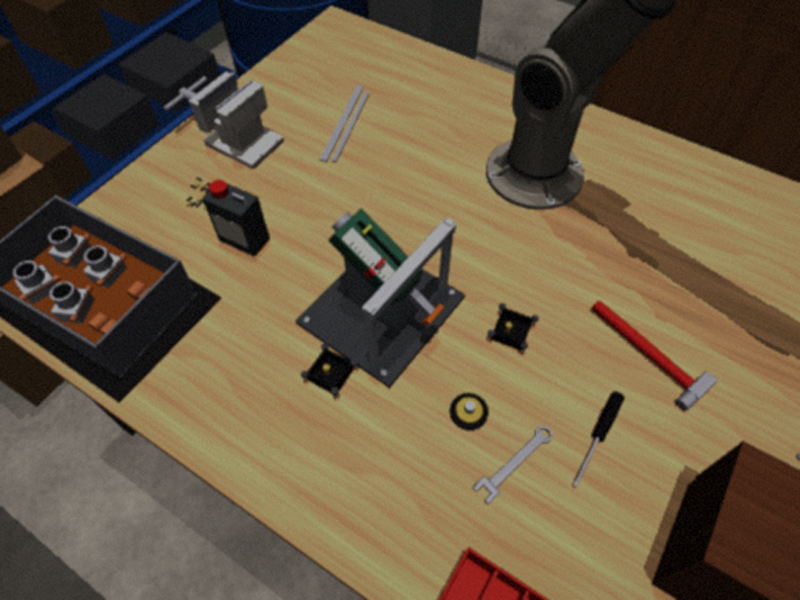

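View pics/top0.png

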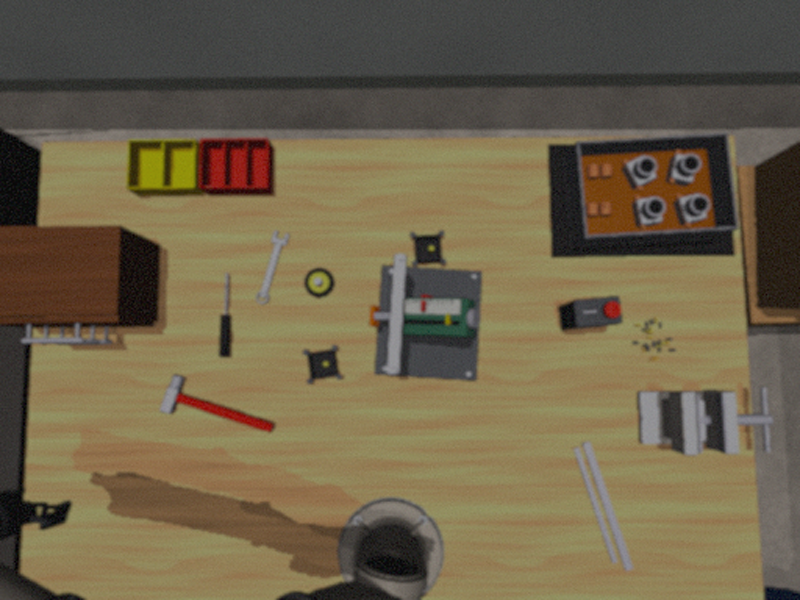

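Scene view: the green housing's mouth faces world +y, with the orange end plate at about (432,313) in the scene view and (375,316) in the top view. The red marker and yellow pointer are both visible. I'll zoom in on these.

Run:
```python
import numpy as np,cv2
a=np.load("pics/scene0.npy")[130:220,200:300]; b=np.load("pics/top0.npy")[155:250,230:315]
def z(i,f): return cv2.convertScaleAbs(cv2.resize(i[:,:,::-1],None,fx=f,fy=f,interpolation=cv2.INTER_CUBIC),alpha=1.3)
cv2.imwrite("pics/zs.png",z(a,8)[:600]); cv2.imwrite("pics/zt.png",z(b,6))
cv2.imwrite("pics/zs.png",cv2.resize(z(a,8),(660,594)))
```

```text
(no output)
```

View pics/zs.png

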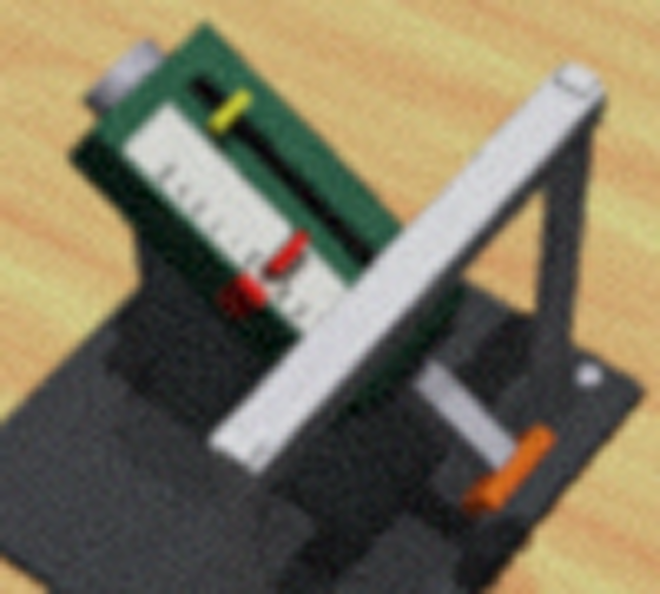

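View pics/zt.png

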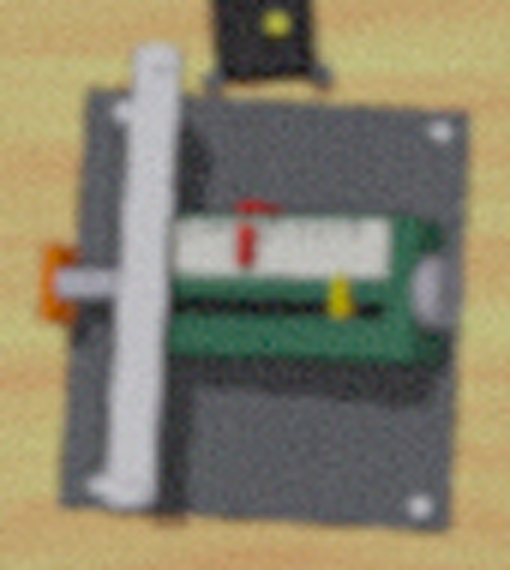

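```bash
cat > h.py <<'E'
import numpy as np
from scipy.optimize import least_squares
from station import *
C={n:calibration(n) for n in("scene","top")}
def proj(c,P):
    M=np.linalg.inv(c["pose"]);p=M[:3,:3]@P+M[:3,3]
    return np.array([c["cx"]+c["fx"]*p[0]/-p[2],c["cy"]-c["fy"]*p[1]/-p[2]])
def Rt(yaw):
    a=np.radians(yaw);return np.array([[np.cos(a),-np.sin(a),0],[np.sin(a),np.cos(a),0],[0,0,1]])
U=np.array([-.866,0,-.5]);N=np.array([-.5,0,.866]);V=np.array([0,1,0])
def sl(u,y,n): return np.array([0,0,.135])+U*u+V*y+N*n
E
cat > fit.py <<'E'
from h import *
z=lambda n,x,y:(n,np.array([(x+.5)/6.6-.5+200,(y+.5)/6.6-.5+130] if n=="scene" else [(x+.5)/6-.5+230,(y+.5)/6-.5+155]))
# params X,Y,yaw,x0,xb,n_flag,u_ptr,u_mark,y_ptr,y_mark
def obs(p):
    x0,xb,nf,up,um,yp,ym=p[3:]
    T="top";S="scene";B=lambda x,y:np.array([x,y,.012])
    L=[(z(T,92,92),B(x0,.13)),(z(T,468,112),B(x0+.24,.13)),(z(T,448,528),B(x0+.24,-.13)),(z(T,62,508),B(x0,-.13)),
    (z(T,158,47),np.array([xb,.121,.219])),(z(T,130,497),np.array([xb,-.121,.219])),
    (z(S,580,78),np.array([xb,-.121,.219])),(z(S,238,448),np.array([xb,.121,.219])),(z(S,642,392),B(x0,-.13)),
    (z(S,510,465),sl(.0665,0,.013)),(z(T,49,283),sl(.0665,0,.013)),
    (z(S,207,25),sl(-.165,-.038,.022)),(z(S,75,152),sl(-.165,.038,.022)),(z(T,413,362),sl(-.165,-.038,.022)),(z(T,415,213),sl(-.165,.038,.022)),
    (z(S,219,124),sl(up,yp,nf)),(z(T,341,279),sl(up,yp,nf)),(z(S,302,237),sl(um,ym,nf)),(z(T,246,264),sl(um,ym,nf))]
    R=Rt(p[2]);O=np.array([p[0],p[1],0])
    return np.array([proj(C[q[0]],R@P+O)-q[1] for q,P in L])
p0=[.55,-.02,-90,-.05,0,.03,-.13,-.07,.01,.02]
r=least_squares(lambda p:obs(p).ravel(),p0,loss="soft_l1",x_scale=[.01,.01,1]+[.01]*7)
np.set_printoptions(precision=4,suppress=True)
print(r.x);print(obs(r.x).round(1).tolist());print("draw",r.x[7]-r.x[6])
p=r.x;R=Rt(p[2]);O=np.array([p[0],p[1],0])
print("mouth",R@sl(0,0,0)+O,"grip",R@sl(.04,0,0)+O,"U",R@U,"N",R@N,"V",R@V)
np.save("tester.npy",p)
from scipy.spatial.transform import Rotation as Ro
s=sense();Rc=Ro.from_euler("xyz",s["ee_rot"],degrees=True).as_matrix();print(Rc)
zt=-R@N
for yt in (R@V,-(R@V)):
    Rg=np.c_[np.cross(yt,zt),yt,zt];print("rotvec tool",np.degrees(Ro.from_matrix(Rc.T@Rg).as_rotvec()), "euler",Ro.from_matrix(Rg).as_euler("xyz",degrees=True))
E
python3 fit.py
```

```text
[  0.5322  -0.0293 -93.9096  -0.0556  -0.0081   0.0333  -0.1282  -0.0708
   0.0002   0.0085]
[[-1.0, -1.2], [0.7, -0.7], [0.7, 0.3], [-0.5, -0.3], [-0.1, -0.7], [-0.1, 1.0], [0.4, -0.7], [-1.3, 1.5], [0.4, -1.4], [1.0, -0.3], [-0.0, -0.5], [-0.6, -1.5], [1.9, -3.9], [-0.4, -0.7], [0.4, -0.3], [-0.3, 0.1], [-0.1, 0.3], [-0.2, -0.2], [-0.3, -0.0]]
draw 0.05732246715310638
mouth [ 0.5322 -0.0293  0.135 ] grip [0.5345 0.0053 0.115 ] U [ 0.059  0.864 -0.5  ] N [0.0341 0.4988 0.866 ] V [ 0.9977 -0.0682  0.    ]
[[-0.9641  0.2656 -0.0003]
 [ 0.2656  0.9641 -0.0016]
 [-0.0001 -0.0016 -1.    ]]
rotvec tool [ 20.4501 -25.043   76.6035] euler [-180.       30.0007   86.0904]
rotvec tool [ 26.4238  21.5777 -98.9064] euler [180.     -30.0007 -93.9096]
```

The fit is good: reprojection errors are about 1 px, the grip is at (0.5345, 0.005, 0.115) and the required draw is about 57 mm. Next is the approach.

```bash
cat > go.py <<'E'
import sys
from h import *
from scipy.spatial.transform import Rotation as Ro
np.set_printoptions(precision=2,suppress=True)
p=np.load("tester.npy");R=Rt(p[2]);O=np.array([p[0],p[1],0])
Rg=np.c_[np.cross(R@V,-R@N),R@V,-R@N]
s=sense();Rc=Ro.from_euler("xyz",s["ee_rot"],degrees=True).as_matrix();P=s["position"]
L=R.T@(P-O)-[0,0,.135]
print("tcp u,y,n mm",np.array([L@U,L@V,L@N])*1e3,"t",s["clock"],"q",s["qpos"],"F",s["force"],"w",s["gripper_width"],s["grasp_force"])
if len(sys.argv)>3:
    u,y,n=[float(a)/1e3 for a in sys.argv[1:4]]
    print("shift",Rc.T@(R@sl(u,y,n)+O-P)*1e3,"rot",np.degrees(Ro.from_matrix(Rc.T@Rg).as_rotvec()))
E
python3 go.py 46 0 141
```

```text
tcp u,y,n mm [ 518.54 -398.53  409.58] t 0.1 q [-80.79  27.37   1.28  89.17  -0.66  63.56  -4.76] F [ 0.58  0.03 -0.38] w 1.0004254341643817 0.0
shift [-498.82 -453.26   -2.86] rot [ 20.45 -25.04  76.6 ]
```

>>> move_arm --rows '[{"hand": 1, "x": -499, "y": -453, "z": -3, "wx": 20.4, "wy": -25, "wz": 76.6}, {"hand": 1, "x": -499, "y": -453, "z": -3, "wx": 20.4, "wy": -25, "wz": 76.6}, {"hand": 1, "x": -499, "y": -453, "z": -3, "wx": 20.4, "wy": -25, "wz": 76.6}, {"hand": 1, "x": -499, "y": -453, "z": -3, "wx": 20.4, "wy": -25, "wz": 76.6}, {"hand": 1, "x": -499, "y": -453, "z": -3, "wx": 20.4, "wy": -25, "wz": 76.6}]'

```text
clock: 0.52
position: [0.2911, 0.473, 0.2321]
ee_rot: [-174.6, 12.8, 131.8]
force: [-0.1, 0.3, -0.1]
gripper_width: 1.0
grasp_force: 0.0
```

```bash
python3 go.py 46 0 141
```

```text
tcp u,y,n mm [ 371.14 -274.71  326.45] t 0.5167 q [-79.97  21.74  13.09  99.89   4.56  69.4  -28.19] F [-0.13  0.33 -0.05] w 0.9999911815642677 0.0
shift [-447.19  -66.08  106.01] rot [ 11.6  -14.25  43.31]
```

>>> move_arm --rows '[{"hand": 1, "x": -447, "y": -66, "z": 106, "wx": 11.6, "wy": -14.2, "wz": 43.3}, {"hand": 1, "x": -447, "y": -66, "z": 106, "wx": 11.6, "wy": -14.2, "wz": 43.3}, {"hand": 1, "x": -447, "y": -66, "z": 106, "wx": 11.6, "wy": -14.2, "wz": 43.3}, {"hand": 1, "x": -447, "y": -66, "z": 106, "wx": 11.6, "wy": -14.2, "wz": 43.3}, {"hand": 1, "x": -447, "y": -66, "z": 106, "wx": 11.6, "wy": -14.2, "wz": 43.3}]'

```text
clock: 0.93
position: [0.4035, 0.2979, 0.2326]
ee_rot: [-177.2, 26.3, 97.7]
force: [0.9, 0.8, -0.6]
gripper_width: 1.002
grasp_force: 0.0
```

```bash
python3 go.py 46 0 141
```

```text
tcp u,y,n mm [ 226.26 -150.71  243.31] t 0.9333 q [-73.37  23.2   25.35 103.51   8.38  75.07 -44.62] F [ 0.91  0.82 -0.64] w 1.0016939597420724 0.0
shift [-209.99  110.49   96.83] rot [ 2.76 -3.45 10.36]
```

>>> move_arm --rows '[{"hand": 1, "x": -210, "y": 110, "z": 97, "wx": 2.8, "wy": -3.4, "wz": 10.4}, {"hand": 1, "x": -210, "y": 110, "z": 97, "wx": 2.8, "wy": -3.4, "wz": 10.4}, {"hand": 1, "x": -210, "y": 110, "z": 97, "wx": 2.8, "wy": -3.4, "wz": 10.4}, {"hand": 1, "x": -210, "y": 110, "z": 97, "wx": 2.8, "wy": -3.4, "wz": 10.4}, {"hand": 1, "x": -210, "y": 110, "z": 97, "wx": 2.8, "wy": -3.4, "wz": 10.4}]'

```text
clock: 1.35
position: [0.515, 0.1215, 0.233]
ee_rot: [-179.9, 29.9, 86.4]
force: [1.2, 0.1, 0.2]
gripper_width: 1.002
grasp_force: 0.0
```

```bash
python3 go.py 46 0 141
```

```text
tcp u,y,n mm [ 80.25 -27.41 159.48] t 1.35 q [-59.13  25.14  32.87 104.2   12.74  70.71 -36.53] F [1.18 0.07 0.25] w 1.0022160445197439 0.0
shift [-34.41  27.25  18.42] rot [ 0.01 -0.11  0.26]
```

>>> move_arm --rows '[{"hand": 1, "x": -34, "y": 27, "z": 18}, {"hand": 0.8, "x": -34, "y": 27, "z": 18}, {"hand": 0.8, "x": -34, "y": 27, "z": 18}, {"hand": 0.8, "x": -34, "y": 27, "z": 18}, {"hand": 0.8, "x": -34, "y": 27, "z": 18}]'

```text
$.rows[0]: bad value
```

```bash
python3 go.py 46 0 141
python3 - <<'E'
from h import *
import cv2
im=read_camera("wrist");np.save("pics/w0.npy",im);cv2.imwrite("pics/w0.png",cv2.resize(im[:,:,::-1],(800,600)))
E
```

```text
tcp u,y,n mm [ 80.25 -27.41 159.48] t 1.35 q [-59.13  25.14  32.87 104.2   12.74  70.71 -36.53] F [1.18 0.07 0.25] w 1.0022160445197439 0.0
shift [-34.41  27.25  18.42] rot [ 0.01 -0.11  0.26]
```

View pics/w0.png

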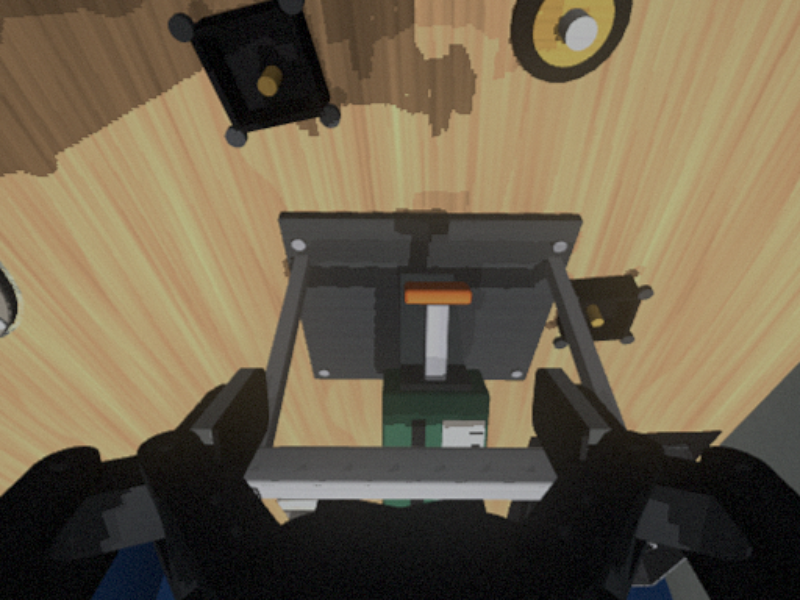

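Wrist view: the orange plate is at (438,293) and the stem at (437,340). The stem is straight in the gripper's frame, with the lateral offset still to be taken out. The move was refused because every field is required, so I'll resend it complete.

>>> move_arm --rows '[{"hand": 1, "x": -34, "y": 27, "z": 18, "wx": 0, "wy": 0, "wz": 0}, {"hand": 0.8, "x": -34, "y": 27, "z": 18, "wx": 0, "wy": 0, "wz": 0}, {"hand": 0.8, "x": -34, "y": 27, "z": 18, "wx": 0, "wy": 0, "wz": 0}, {"hand": 0.8, "x": -34, "y": 27, "z": 18, "wx": 0, "wy": 0, "wz": 0}]'

```text
clock: 1.73
position: [0.5384, 0.0835, 0.2342]
ee_rot: [-179.9, 29.8, 86.3]
force: [0.4, 0.4, -0.5]
gripper_width: 0.802
grasp_force: 0.0
```

```bash
python3 - <<'E'
from h import *
import cv2
p=np.load("tester.npy");R=Rt(p[2]);O=np.array([p[0],p[1],0])
c=calibration("wrist");im=read_camera("wrist")
hsv=cv2.cvtColor(im,cv2.COLOR_RGB2HSV)
m=((hsv[...,0]>5)&(hsv[...,0]<17)&(hsv[...,1]>190)&(hsv[...,2]>100)).astype(np.uint8)
n,l,st,ce=cv2.connectedComponentsWithStats(m);i=1+np.argmax(st[1:,4]);print("orange",st[i],ce[i])
for u,y,n in((.061,-.023,.013),(.061,.023,.013),(.072,-.023,.013),(.072,.023,.013),(.0665,0,.013),(.072,0,-.013)):
    print(u,y,n,proj(c,R@sl(u,y,n)+O).round(1))
E
python3 go.py 46 0 -19
```

```text
orange [242 158   1   1   1] [242. 158.]
0.061 -0.023 0.013 [234.5 168.6]
0.061 0.023 0.013 [282.  168.8]
0.072 -0.023 0.013 [234.3 157.3]
0.072 0.023 0.013 [282.3 157.5]
0.0665 0 0.013 [258.3 163.1]
0.072 0 -0.013 [258.1 153.4]
tcp u,y,n mm [ 49.23  -1.67 142.82] t 1.7833 q [-55.38  25.65  33.7  103.57  13.42  69.13 -32.64] F [-0.63  0.68 -0.89] w 0.7990208796584624 0.0
shift [ -3.76   1.59 161.81] rot [ 0.02 -0.18  0.32]
```

Run:
```python
from h import *
import cv2
im=read_camera("wrist");print(im[150:176:3,258].tolist())
hsv=cv2.cvtColor(im,cv2.COLOR_RGB2HSV)[120:200,200:320]
m=((hsv[...,0]>3)&(hsv[...,0]<13)&(hsv[...,1]>150)&(hsv[...,2]>60)).astype(np.uint8)
n,l,st,ce=cv2.connectedComponentsWithStats(m);i=1+np.argmax(st[1:,4]);print("orange",st[i],ce[i]+[200,120])
```

```text
[[67, 68, 66], [42, 34, 40], [72, 40, 27], [130, 65, 32], [181, 113, 54], [186, 129, 69], [187, 109, 51], [180, 179, 186], [178, 176, 184]]
orange [ 33  35  47  14 260] [256.36538462 159.09230769]
```

>>> move_arm --rows '[{"hand": 0.8, "x": -4, "y": 0.5, "z": 35, "wx": 0, "wy": 0, "wz": 0}, {"hand": 0.8, "x": -4, "y": 0.5, "z": 70, "wx": 0, "wy": 0, "wz": 0}, {"hand": 0.8, "x": -4, "y": 0.5, "z": 100, "wx": 0, "wy": 0, "wz": 0}, {"hand": 0.8, "x": -4, "y": 0.5, "z": 130, "wx": 0, "wy": 0, "wz": 0}, {"hand": 0.8, "x": -4, "y": 0.5, "z": 130, "wx": 0, "wy": 0, "wz": 0}]'

```text
clock: 2.25
position: [0.5308, 0.0131, 0.1202]
ee_rot: [-179.4, 30.1, 86.5]
force: [-1.3, -0.3, 0.6]
gripper_width: 0.801
grasp_force: 0.0
```

```bash
python3 go.py 47 -1 -19
```

```text
tcp u,y,n mm [43.92 -4.21  8.29] t 2.25 q [-48.95  32.7   32.86 112.29  13.16  52.59 -31.41] F [-1.25 -0.26  0.63] w 0.8007915353740745 0.0
shift [ 3.11  3.4  27.26] rot [-0.37  0.1   0.36]
```

>>> move_arm --rows '[{"hand": 0.8, "x": 3, "y": 3, "z": 14, "wx": 0, "wy": 0, "wz": 0}, {"hand": 0.8, "x": 3, "y": 3, "z": 27, "wx": 0, "wy": 0, "wz": 0}, {"hand": 0.8, "x": 3, "y": 3, "z": 27, "wx": 0, "wy": 0, "wz": 0}, {"hand": 0.8, "x": 3, "y": 3, "z": 27, "wx": 0, "wy": 0, "wz": 0}]'

```text
clock: 2.58
position: [0.5372, 0.0056, 0.0994]
ee_rot: [-179.9, 29.8, 86.4]
force: [-0.7, -0.5, 0.9]
gripper_width: 0.796
grasp_force: 0.0
```

```bash
python3 go.py 47 -1 -19;  python3 - <<'E'
from h import *
import cv2
im=read_camera("wrist");cv2.imwrite("pics/w1.png",cv2.resize(im[:,:,::-1],(640,480)))
E
```

```text
tcp u,y,n mm [ 48.22   2.65 -13.29] t 2.5833 q [-47.52  34.7   32.36 112.63  12.86  49.53 -31.18] F [-0.67 -0.52  0.87] w 0.796060563706152 0.0
shift [-1.21 -3.66  5.7 ] rot [ 0.06 -0.16  0.31]
```

View pics/w1.png

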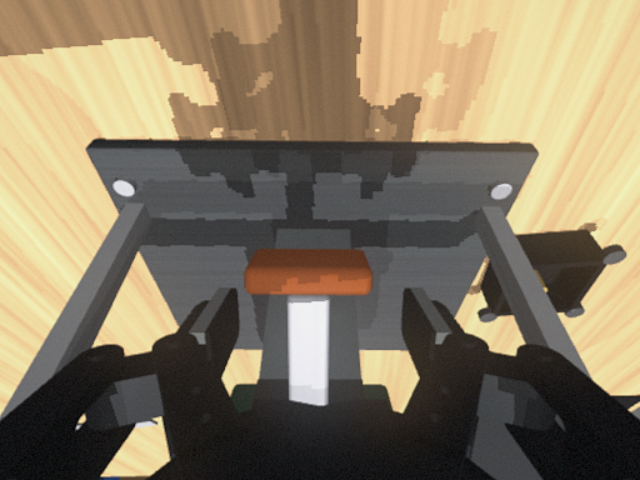

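Wrist view: fingers astride the stem, with finger midpoint at about col 320 and the stem at about 308, so roughly 4 mm to correct along -y. The plate is just ahead, at rows 250–293.

>>> move_arm --rows '[{"hand": 0.8, "x": -1, "y": -4, "z": 6, "wx": 0, "wy": 0, "wz": 0}, {"hand": 0.6, "x": -1, "y": -4, "z": 6, "wx": 0, "wy": 0, "wz": 0}, {"hand": 0.4, "x": -1, "y": -4, "z": 6, "wx": 0, "wy": 0, "wz": 0}, {"hand": 0.4, "x": -1, "y": -4, "z": 6, "wx": 0, "wy": 0, "wz": 0}, {"hand": 0.4, "x": -1, "y": -4, "z": 6, "wx": 0, "wy": 0, "wz": 0}]' --newtons 50

```text
clock: 3.05
position: [0.533, 0.0007, 0.0944]
ee_rot: [-179.9, 29.8, 86.3]
force: [-0.1, 0.7, 0.3]
gripper_width: 0.401
grasp_force: 0.0
```

```bash
python3 go.py 47 -1.5 -19
```

```text
tcp u,y,n mm [ 46.21  -1.26 -20.17] t 3.05 q [-47.37  34.82  32.43 113.49  12.98  48.5  -31.33] F [-0.12  0.65  0.29] w 0.4007509101286993 0.0
shift [ 0.79 -0.24 -1.17] rot [ 0.05 -0.17  0.22]
```

>>> move_arm --rows '[{"hand": 0.1, "x": 0, "y": 0, "z": 0, "wx": 0, "wy": 0, "wz": 0}, {"hand": 0.1, "x": 0, "y": 0, "z": 0, "wx": 0, "wy": 0, "wz": 0}, {"hand": 0, "x": 0, "y": 0, "z": 0, "wx": 0, "wy": 0, "wz": 0}, {"hand": 0, "x": 0, "y": 0, "z": 0, "wx": 0, "wy": 0, "wz": 0}, {"hand": 0, "x": 0, "y": 0, "z": 0, "wx": 0, "wy": 0, "wz": 0}]' --newtons 60

```text
clock: 3.47
position: [0.5324, 0.0007, 0.0944]
ee_rot: [-179.9, 29.8, 86.3]
force: [-3.9, 2.4, 5.8]
gripper_width: 0.176
grasp_force: 58.7
```

```bash
python3 go.py 47 -1.5 -19
```

```text
tcp u,y,n mm [ 46.21  -1.81 -20.2 ] t 3.4667 q [-47.37  34.82  32.42 113.51  12.95  48.56 -31.35] F [-3.91  2.36  5.77] w 0.17624250659425605 58.720303773880005
shift [ 0.79  0.31 -1.2 ] rot [-0.03 -0.16  0.2 ]
```

>>> move_arm --rows '[{"hand": 0, "x": 8, "y": 0, "z": 0, "wx": 0, "wy": 0, "wz": 0}, {"hand": 0, "x": 16, "y": 0, "z": 0, "wx": 0, "wy": 0, "wz": 0}, {"hand": 0, "x": 24, "y": 0, "z": 0, "wx": 0, "wy": 0, "wz": 0}, {"hand": 0, "x": 32, "y": 0, "z": 0, "wx": 0, "wy": 0, "wz": 0}, {"hand": 0, "x": 40, "y": 0, "z": 0, "wx": 0, "wy": 0, "wz": 0}]'

```text
clock: 3.88
position: [0.5348, 0.0338, 0.0752]
ee_rot: [-179.9, 30.0, 86.2]
force: [-3.2, -1.6, 10.8]
gripper_width: 0.18
grasp_force: 59.1
```

>>> move_arm --rows '[{"hand": 0, "x": 2, "y": 0, "z": 0, "wx": 0, "wy": 0, "wz": 0}, {"hand": 0, "x": 4, "y": 0, "z": 0, "wx": 0, "wy": 0, "wz": 0}, {"hand": 0, "x": 4, "y": 0, "z": 0, "wx": 0, "wy": 0, "wz": 0}]'

```text
clock: 4.13
position: [0.5351, 0.0372, 0.0732]
ee_rot: [-179.9, 30.0, 86.3]
force: [-3.4, -1.4, 11.2]
gripper_width: 0.175
grasp_force: 59.3
```

```bash
python3 go.py 103 -1.5 -19
python3 - <<'E'
from h import *
import cv2
ims=[np.mean([read_camera(n).astype(float) for _ in range(2)],0).astype(np.uint8) for n in("scene","top")]
np.save("pics/s1.npy",ims[0]);np.save("pics/t1.npy",ims[1])
a=ims[0][130:190,205:265];b=ims[1][180:215,250:300]
z=lambda i,f:cv2.convertScaleAbs(cv2.resize(i[:,:,::-1],None,fx=f,fy=f,interpolation=cv2.INTER_CUBIC),alpha=1.4)
A=z(a,8);B=z(b,6);out=np.zeros((480,780,3),np.uint8);out[:,:480]=A;out[:B.shape[0],480:]=B
cv2.imwrite("pics/d1.png",out)
E
```

```text
tcp u,y,n mm [ 88.5   -1.66 -20.23] t 4.1333 q [-49.27  37.72  30.97 111.87  11.25  48.8  -33.89] F [-3.41 -1.39 11.15] w 0.17522020776545003 59.26371932029724
shift [14.49  0.19 -1.23] rot [-0.04 -0.01  0.15]
```

View pics/d1.png

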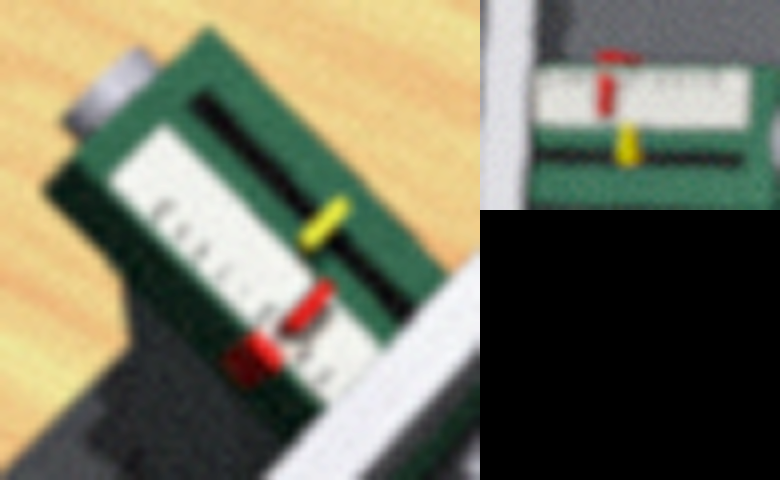

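Zoom, scene at left: yellow tip at about (310,243), red inner end at about (326,288), so the pointer is still short of the marker. I'll quantify by back-projecting the colour blobs onto the flag plane.

```bash
cat > gap.py <<'E'
import sys,cv2
from h import *
p=np.load("tester.npy");R=Rt(p[2]);O=np.array([p[0],p[1],0]);nf=p[5]
def uy(c,X):
    d=np.c_[(X[:,0]-c["cx"])/c["fx"],-(X[:,1]-c["cy"])/c["fy"],-np.ones(len(X))]@c["pose"][:3,:3].T@R
    o=R.T@(c["pose"][:3,3]-O)-[0,0,.135]
    t=(nf-o@N)/(d@N);Q=o+d*t[:,None]
    return Q@U*1e3,Q@V*1e3
def gap(n,im):
    c=C[n];im=cv2.resize(im[100:260,180:330],None,fx=4,fy=4,interpolation=cv2.INTER_CUBIC).astype(float)
    r,g,b=im[...,0],im[...,1],im[...,2];o={}
    for k,w in(("y",np.clip(np.minimum(r,g)-b-50,0,None)),("r",np.clip(r-np.maximum(g,b)-40,0,None))):
        yy,xx=np.nonzero(w>15);ww=w[yy,xx];u,y=uy(c,np.c_[(xx+.5)/4-.5+180,(yy+.5)/4-.5+100])
        s=(u>-150)&(u<-40)&((np.abs(y+6)<9) if k=="y" else (np.abs(y-15)<7))
        o[k]=(np.average(u[s],weights=ww[s]),np.average(y[s],weights=ww[s]),s.sum())
    return o["r"][0]-o["y"][0],o
if __name__=="__main__":
    np.set_printoptions(precision=2,suppress=True)
    if len(sys.argv)>1: I=[(n,np.load(f"pics/{f}.npy")) for n,f in(("scene","scene0"),("top","top0"),("scene","s1"),("top","t1"))]
    else: I=[(n,np.mean([read_camera(n).astype(float) for _ in range(2)],0)) for n in("scene","top")]
    for n,im in I:
        G,o=gap(n,im.astype(np.uint8));print(n,"gap",round(G,2),{k:np.round(v,1).tolist() for k,v in o.items()})
E
python3 gap.py old
```

```text
scene gap 58.88 {'y': [-128.7, -7.3, 179.0], 'r': [-69.8, 15.5, 168.0]}
top gap 57.17 {'y': [-128.1, -8.6, 220.0], 'r': [-70.9, 16.6, 122.0]}
scene gap 16.33 {'y': [-86.2, -6.7, 199.0], 'r': [-69.8, 15.5, 177.0]}
top gap 15.05 {'y': [-85.8, -8.5, 242.0], 'r': [-70.8, 16.7, 139.0]}
```

>>> move_arm --rows '[{"hand": 0, "x": 4, "y": 0, "z": 0, "wx": 0, "wy": 0, "wz": 0}, {"hand": 0, "x": 8, "y": 0, "z": 0, "wx": 0, "wy": 0, "wz": 0}, {"hand": 0, "x": 12, "y": 0, "z": 0, "wx": 0, "wy": 0, "wz": 0}, {"hand": 0, "x": 14, "y": 0, "z": 0, "wx": 0, "wy": 0, "wz": 0}, {"hand": 0, "x": 14, "y": 0, "z": 0, "wx": 0, "wy": 0, "wz": 0}]'

```text
clock: 4.75
position: [0.5359, 0.0489, 0.0665]
ee_rot: [-179.9, 30.0, 86.2]
force: [-3.2, -2.1, 12.2]
gripper_width: 0.18
grasp_force: 59.2
```

```bash
python3 go.py
python3 - <<'E'
from gap import *
S=[np.mean([read_camera(n).astype(float) for _ in range(3)],0).astype(np.uint8) for n in("scene","top")]
for n,im in zip(("scene","top"),S):
    G,o=gap(n,im);print(n,"gap",round(G,2),{k:np.round(v,1).tolist() for k,v in o.items()})
a=S[0][150:190,230:270];b=S[1][180:210,255:280]
z=lambda i,f:cv2.convertScaleAbs(cv2.resize(i[:,:,::-1],None,fx=f,fy=f,interpolation=cv2.INTER_CUBIC),alpha=1.4)
A=z(a,12);B=z(b,12);out=np.zeros((480,780,3),np.uint8);out[:,:480]=A;out[:B.shape[0],480:]=B
# lines across the tester (const u) through the marker, in each view
for n,(x0,y0,f,dx) in {"scene":(230,150,12,0),"top":(255,180,12,480)}.items():
    for du in(-3,0,3):
        u=gap(n,S[n=="top"])[1]["r"][0]/1e3+du/1e3
        q=[proj(C[n],R@sl(u,y,nf)+O) for y in(-.03,.03)]
        q=[(int((k[0]-x0+.5)*f+dx),int((k[1]-y0+.5)*f)) for k in q]
        cv2.line(out,*q,(255,0,255) if du==0 else (255,255,0),1)
cv2.imwrite("pics/d2.png",out)
E
```

```text
tcp u,y,n mm [101.99  -1.61 -20.22] t 4.75 q [-49.83  38.64  30.51 111.26  10.71  48.92 -34.66] F [-3.24 -2.1  12.22] w 0.17964650806729443 59.216113686561584
scene gap 2.9 {'y': [-72.7, -6.7, 198.0], 'r': [-69.8, 15.3, 175.0]}
top gap 1.47 {'y': [-72.3, -8.6, 253.0], 'r': [-70.8, 16.8, 140.0]}
```

View pics/d2.png

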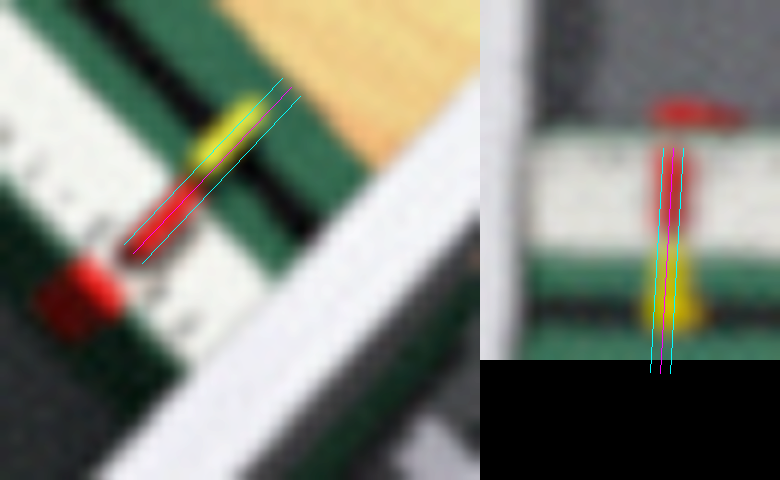

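>>> move_arm --rows '[{"hand": 0, "x": 1.2, "y": 0, "z": 0, "wx": 0, "wy": 0, "wz": 0}, {"hand": 0, "x": 2.3, "y": 0, "z": 0, "wx": 0, "wy": 0, "wz": 0}, {"hand": 0, "x": 2.3, "y": 0, "z": 0, "wx": 0, "wy": 0, "wz": 0}]'

```text
clock: 5.3
position: [0.536, 0.0504, 0.0656]
ee_rot: [-179.9, 30.0, 86.2]
force: [-3.8, -3.0, 11.9]
gripper_width: 0.174
grasp_force: 59.3
```

```bash
python3 go.py
python3 - <<'E'
from gap import *
S=[np.mean([read_camera(n).astype(float) for _ in range(8)],0).astype(np.uint8) for n in("scene","top")]
for n,im in zip(("scene","top"),S):
    G,o=gap(n,im);print(n,"gap",round(G,2),{k:np.round(v,1).tolist() for k,v in o.items()})
a=S[0][155:180,235:265];b=S[1][180:210,255:275]
z=lambda i,f:cv2.convertScaleAbs(cv2.resize(i[:,:,::-1],None,fx=f,fy=f,interpolation=cv2.INTER_CUBIC),alpha=1.4)
A=z(a,16);B=z(b,16);out=np.zeros((480,800,3),np.uint8);out[:400,:480]=A;out[:480,480:]=B
cv2.imwrite("pics/d3.png",out)
E
```

```text
tcp u,y,n mm [103.75  -1.61 -20.23] t 5.3 q [-49.91  38.77  30.46 111.17  10.63  48.95 -34.78] F [-3.77 -2.95 11.92] w 0.1738780318692599 59.327940344810486
scene gap 0.88 {'y': [-70.7, -7.1, 198.0], 'r': [-69.8, 15.3, 177.0]}
top gap -0.16 {'y': [-70.6, -8.4, 249.0], 'r': [-70.8, 16.7, 142.0]}
```

View pics/d3.png

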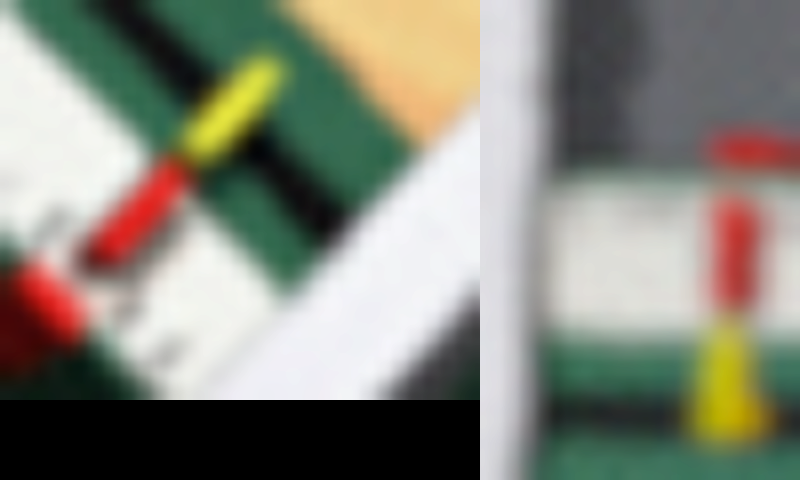

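The pointer and marker flags are collinear in both views: the scene camera reads 0.9 mm short and the top camera 0.2 mm past. I'll nudge 0.4 mm and hold.

>>> move_arm --rows '[{"hand": 0, "x": 0.4, "y": 0, "z": 0, "wx": 0, "wy": 0, "wz": 0}, {"hand": 0, "x": 0.4, "y": 0, "z": 0, "wx": 0, "wy": 0, "wz": 0}, {"hand": 0, "x": 0.4, "y": 0, "z": 0, "wx": 0, "wy": 0, "wz": 0}, {"hand": 0, "x": 0.4, "y": 0, "z": 0, "wx": 0, "wy": 0, "wz": 0}, {"hand": 0, "x": 0.4, "y": 0, "z": 0, "wx": 0, "wy": 0, "wz": 0}]'

```text
clock: 6.52
position: [0.536, 0.0506, 0.0655]
ee_rot: [-179.9, 30.0, 86.2]
force: [-3.2, -3.5, 12.1]
gripper_width: 0.179
grasp_force: 59.3
```

>>> move_arm --rows '[{"hand": 0, "x": 0, "y": 0, "z": 0, "wx": 0, "wy": 0, "wz": 0}, {"hand": 0, "x": 0, "y": 0, "z": 0, "wx": 0, "wy": 0, "wz": 0}, {"hand": 0, "x": 0, "y": 0, "z": 0, "wx": 0, "wy": 0, "wz": 0}, {"hand": 0, "x": 0, "y": 0, "z": 0, "wx": 0, "wy": 0, "wz": 0}, {"hand": 0, "x": 0, "y": 0, "z": 0, "wx": 0, "wy": 0, "wz": 0}]'

```text
clock: 6.93
position: [0.536, 0.0506, 0.0655]
ee_rot: [-179.9, 30.0, 86.2]
force: [-2.5, -3.0, 12.2]
gripper_width: 0.182
grasp_force: 59.3
```

>>> move_arm --rows '[{"hand": 0, "x": 0, "y": 0, "z": 0, "wx": 0, "wy": 0, "wz": 0}, {"hand": 0, "x": 0, "y": 0, "z": 0, "wx": 0, "wy": 0, "wz": 0}, {"hand": 0, "x": 0, "y": 0, "z": 0, "wx": 0, "wy": 0, "wz": 0}, {"hand": 0, "x": 0, "y": 0, "z": 0, "wx": 0, "wy": 0, "wz": 0}, {"hand": 0, "x": 0, "y": 0, "z": 0, "wx": 0, "wy": 0, "wz": 0}]'

```text
clock: 7.35
position: [0.5361, 0.0506, 0.0655]
ee_rot: [-179.9, 30.0, 86.2]
force: [-2.9, -3.6, 12.6]
gripper_width: 0.181
grasp_force: 59.3
```

>>> move_arm --rows '[{"hand": 0, "x": 0, "y": 0, "z": 0, "wx": 0, "wy": 0, "wz": 0}, {"hand": 0, "x": 0, "y": 0, "z": 0, "wx": 0, "wy": 0, "wz": 0}, {"hand": 0, "x": 0, "y": 0, "z": 0, "wx": 0, "wy": 0, "wz": 0}, {"hand": 0, "x": 0, "y": 0, "z": 0, "wx": 0, "wy": 0, "wz": 0}, {"hand": 0, "x": 0, "y": 0, "z": 0, "wx": 0, "wy": 0, "wz": 0}]'

```text
clock: 7.77
position: [0.536, 0.0505, 0.0655]
ee_rot: [-179.9, 30.0, 86.2]
force: [-2.4, -2.5, 11.9]
gripper_width: 0.176
grasp_force: 59.3
```

>>> move_arm --rows '[{"hand": 0, "x": 0, "y": 0, "z": 0, "wx": 0, "wy": 0, "wz": 0}, {"hand": 0, "x": 0, "y": 0, "z": 0, "wx": 0, "wy": 0, "wz": 0}, {"hand": 0, "x": 0, "y": 0, "z": 0, "wx": 0, "wy": 0, "wz": 0}, {"hand": 0, "x": 0, "y": 0, "z": 0, "wx": 0, "wy": 0, "wz": 0}, {"hand": 0, "x": 0, "y": 0, "z": 0, "wx": 0, "wy": 0, "wz": 0}]'

```text
clock: 8.18
position: [0.536, 0.0506, 0.0655]
ee_rot: [-179.9, 30.0, 86.2]
force: [-3.2, -2.8, 12.2]
gripper_width: 0.179
grasp_force: 59.3
```

```bash
python3 go.py 46.2 -1.6 -20.2; python3 gap.py
```

```text
tcp u,y,n mm [103.98  -1.59 -20.21] t 8.1833 q [-49.92  38.79  30.45 111.16  10.62  48.95 -34.79] F [-3.17 -2.82 12.18] w 0.17876227688542362 59.33566331863403
shift [-57.79  -0.1    0.02] rot [-0.06  0.04  0.09]
scene gap 0.76 {'y': [-70.5, -7.0, 194.0], 'r': [-69.8, 15.3, 175.0]}
top gap -0.56 {'y': [-70.2, -8.3, 253.0], 'r': [-70.7, 16.7, 141.0]}
```

>>> move_arm --rows '[{"hand": 0, "x": -3, "y": 0, "z": 0, "wx": 0, "wy": 0, "wz": 0}, {"hand": 0, "x": -8, "y": 0, "z": 0, "wx": 0, "wy": 0, "wz": 0}, {"hand": 0, "x": -13, "y": 0, "z": 0, "wx": 0, "wy": 0, "wz": 0}, {"hand": 0, "x": -18, "y": 0, "z": 0, "wx": 0, "wy": 0, "wz": 0}, {"hand": 0, "x": -22, "y": 0, "z": 0, "wx": 0, "wy": 0, "wz": 0}]'

```text
clock: 8.8
position: [0.5347, 0.032, 0.0763]
ee_rot: [-179.9, 30.0, 86.2]
force: [-3.4, -1.3, 9.4]
gripper_width: 0.178
grasp_force: 59.3
```

>>> move_arm --rows '[{"hand": 0, "x": -5, "y": 0, "z": 0, "wx": 0, "wy": 0, "wz": 0}, {"hand": 0, "x": -10, "y": 0, "z": 0, "wx": 0, "wy": 0, "wz": 0}, {"hand": 0, "x": -15, "y": 0, "z": 0, "wx": 0, "wy": 0, "wz": 0}, {"hand": 0, "x": -20, "y": 0, "z": 0, "wx": 0, "wy": 0, "wz": 0}, {"hand": 0, "x": -24, "y": 0, "z": 0, "wx": 0, "wy": 0, "wz": 0}]'

```text
clock: 9.22
position: [0.5333, 0.0121, 0.0878]
ee_rot: [-179.9, 29.9, 86.2]
force: [-2.9, 1.2, 8.7]
gripper_width: 0.177
grasp_force: 59.2
```

>>> move_arm --rows '[{"hand": 0, "x": -3, "y": 0, "z": 0, "wx": 0, "wy": 0, "wz": 0}, {"hand": 0, "x": -6, "y": 0, "z": 0, "wx": 0, "wy": 0, "wz": 0}, {"hand": 0, "x": -9, "y": 0, "z": 0, "wx": 0, "wy": 0, "wz": 0}, {"hand": 0, "x": -11, "y": 0, "z": 0, "wx": 0, "wy": 0, "wz": 0}, {"hand": 0, "x": -11, "y": 0, "z": 0, "wx": 0, "wy": 0, "wz": 0}]'

```text
clock: 9.63
position: [0.5326, 0.0029, 0.0931]
ee_rot: [-179.9, 29.9, 86.3]
force: [-3.3, 0.4, 7.7]
gripper_width: 0.181
grasp_force: 59.2
```

```bash
python3 go.py 46.2 -1.6 -20.2; python3 gap.py
```

```text
tcp u,y,n mm [ 48.72  -1.75 -20.2 ] t 9.6333 q [-47.51  35.02  32.35 113.4   12.84  48.61 -31.56] F [-3.3   0.39  7.66] w 0.18089358670581604 59.16320264339447
shift [-2.52  0.14 -0.01] rot [-0.04 -0.11  0.14]
scene gap 56.25 {'y': [-126.1, -7.1, 169.0], 'r': [-69.8, 15.4, 171.0]}
top gap 54.1 {'y': [-124.9, -8.3, 245.0], 'r': [-70.8, 16.7, 142.0]}
```

>>> move_arm --rows '[{"hand": 0, "x": -1, "y": 0, "z": 0, "wx": 0, "wy": 0, "wz": 0}, {"hand": 0, "x": -2, "y": 0, "z": 0, "wx": 0, "wy": 0, "wz": 0}, {"hand": 0, "x": -2.7, "y": 0, "z": 0, "wx": 0, "wy": 0, "wz": 0}, {"hand": 0, "x": -3.2, "y": 0, "z": 0, "wx": 0, "wy": 0, "wz": 0}, {"hand": 0, "x": -3.2, "y": 0, "z": 0, "wx": 0, "wy": 0, "wz": 0}]'

```text
clock: 10.25
position: [0.5324, 0.0007, 0.0944]
ee_rot: [-179.9, 29.9, 86.3]
force: [-3.1, 2.3, 6.2]
gripper_width: 0.179
grasp_force: 59.0
```

```bash
python3 go.py 46.2 -1.6 -20.2; python3 gap.py
```

```text
tcp u,y,n mm [ 46.22  -1.78 -20.2 ] t 10.25 q [-47.39  34.84  32.43 113.49  12.95  48.58 -31.37] F [-3.09  2.25  6.24] w 0.17877805106785308 59.000789523124695
shift [-0.02  0.18 -0.  ] rot [-0.03 -0.13  0.17]
scene gap 58.86 {'y': [-128.7, -7.3, 188.0], 'r': [-69.8, 15.5, 172.0]}
top gap 57.24 {'y': [-128.0, -8.5, 240.0], 'r': [-70.8, 16.8, 138.0]}
```

Back at the starting reading. A tiny extra press home, then open to clear the plate.

>>> move_arm --rows '[{"hand": 0, "x": -0.7, "y": 0, "z": 0, "wx": 0, "wy": 0, "wz": 0}, {"hand": 0, "x": -0.7, "y": 0, "z": 0, "wx": 0, "wy": 0, "wz": 0}, {"hand": 0.3, "x": -0.7, "y": 0, "z": 0, "wx": 0, "wy": 0, "wz": 0}, {"hand": 0.6, "x": -0.7, "y": 0, "z": 0, "wx": 0, "wy": 0, "wz": 0}, {"hand": 0.8, "x": -0.7, "y": 0, "z": 0, "wx": 0, "wy": 0, "wz": 0}]'

```text
clock: 10.87
position: [0.533, 0.0001, 0.0942]
ee_rot: [-179.9, 29.9, 86.4]
force: [-1.0, 0.7, 0.4]
gripper_width: 0.575
grasp_force: 0.0
```

>>> move_arm --rows '[{"hand": 0.8, "x": 0, "y": 0, "z": 0, "wx": 0, "wy": 0, "wz": 0}, {"hand": 0.8, "x": 0, "y": 0, "z": 0, "wx": 0, "wy": 0, "wz": 0}, {"hand": 0.8, "x": 1, "y": 0, "z": -10, "wx": 0, "wy": 0, "wz": 0}, {"hand": 0.8, "x": 2, "y": 0, "z": -30, "wx": 0, "wy": 0, "wz": 0}, {"hand": 0.8, "x": 3, "y": 0, "z": -60, "wx": 0, "wy": 0, "wz": 0}]'

```text
clock: 11.28
position: [0.5335, 0.0317, 0.1447]
ee_rot: [-179.7, 30.0, 86.3]
force: [1.0, 0.6, -0.2]
gripper_width: 0.798
grasp_force: 0.0
```

>>> move_arm --rows '[{"hand": 0.8, "x": 2, "y": 0, "z": -35, "wx": 0, "wy": 0, "wz": 0}, {"hand": 0.8, "x": 5, "y": 0, "z": -70, "wx": 0, "wy": 0, "wz": 0}, {"hand": 0.8, "x": 10, "y": 0, "z": -100, "wx": 0, "wy": 0, "wz": 0}, {"hand": 0.8, "x": 10, "y": 0, "z": -100, "wx": 0, "wy": 0, "wz": 0}, {"hand": 0.8, "x": 10, "y": 0, "z": -100, "wx": 0, "wy": 0, "wz": 0}]'

```text
clock: 11.7
position: [0.5397, 0.0929, 0.2279]
ee_rot: [179.9, 29.7, 86.4]
force: [-0.2, -0.5, -0.8]
gripper_width: 0.795
grasp_force: 0.0
```

```bash
python3 go.py; python3 gap.py
python3 - <<'E'
from h import *
import cv2
for n in("scene","top"):
    d=cv2.absdiff(read_camera(n),np.load(f"pics/{n}0.npy")).max(2);print(n,[(k,int((cv2.blur(d,(5,5))>k).sum())) for k in(25,50)])
im=read_camera("scene");cv2.imwrite("pics/end.png",cv2.resize(im[:,:,::-1],(800,600),interpolation=cv2.INTER_CUBIC))
E
```

```text
tcp u,y,n mm [ 59.59  -0.8  141.66] t 11.7 q [-55.81  26.41  33.62 103.39  12.92  68.63 -33.1 ] F [-0.21 -0.49 -0.8 ] w 0.7947373585463698 0.0
scene gap 58.87 {'y': [-128.7, -7.3, 194.0], 'r': [-69.8, 15.5, 179.0]}
top gap 57.18 {'y': [-128.0, -8.5, 240.0], 'r': [-70.8, 16.8, 140.0]}
scene [(25, 21433), (50, 13568)]
top [(25, 24956), (50, 11849)]
```

View pics/end.png

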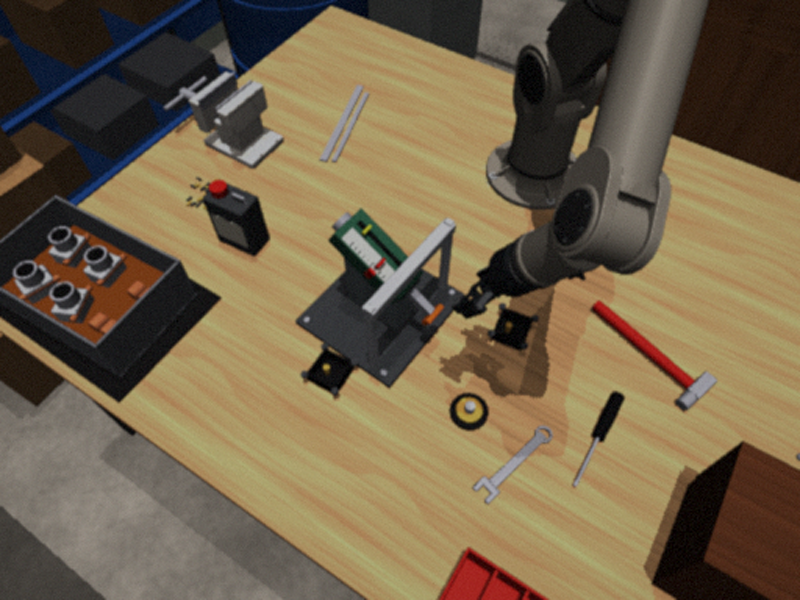

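The slide is home, with the plate back at (432,313). The bystanders are where they were and the gripper is clear, so I'm handing in.

```bash
python3 -c "from station import *;print(sign_off())"
```

```text
the job is handed in; nothing more can be done
None
```

I drew the slide out about 57.8 mm, to within about 1 mm of the red marker by both cameras, held it there for over 2 s, eased it fully home and let go. I handed the job in at about 12 s, with the marker and everything else on the bench where they were.

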